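# Draw the slate out from under the seal-pad trays

### The job

Two stacks of lacquer trays stand in cedar rests, each on a slate tile with a steel clip on its front end: take the clip of the slate under the stack with the round seal pad jar, slide that slate straight out until all of it lies flat on the shelf, a finger's width clear of the rest's stops, and let go. The trays and jar must stay upright in their rest and settle on the shelf, without being lifted or tipped. Leave the slate under the square seals where it is.

Things in the scene. Friction and masses are not known exactly. Their poses are not given: they have to be found in the camera images.
- tile_clip (a point): Steel clip on the front end of the slate to draw out: centre of its body, 24 mm above the shelf. Body: rigid block 20 mm along x, 32 mm along y (pinch here), 32 mm high, thin tabs to 44 mm; fixed to the slate. Slate 160 x 60 x 8 mm, flat on the shelf, 0.24 kg; its far end is 162 mm from this point along +x (in under the trays). Starts about 60 mm in front of the stops, sides free. z up.
- rest: Fixed cedar rest round that stack. Origin: on the shelf, mid-mouth, level with the front faces of its two stop blocks (40 mm high, 80 mm gap). x points into the rest, away from the robot; z up. The slate slides out along -x; the stops hold back the 110 mm trays (centre 73 mm in, 4 mm play), which then drop 8 mm to the shelf. Rails 18 mm high; 142 mm wide, 147 mm deep.
- jar_center (a point): Centre, half-way up, of the lidded round white ceramic seal pad jar (61 mm across, 34 mm high) in the upper of two stacked lacquer trays (red on black, 0.3 kg in all) in rest. z up. Starts 53 mm above the shelf; 45 mm once the trays stand on the shelf.
- other_tile_clip (a point): The same grip point on the like slate in the other rest, under the like trays that carry two square stone seals instead of the jar. To be left alone.
Things that resemble listed ones, but are neither listed nor needed, are in the scene too. What is meant by the part that bears jar_center is not brown or purple, and is the smaller of those in its own colour.

How it is judged:
By the outcome, as a careful person would: the job done as asked, in the order asked, and still so for the second after the job is handed in, with the robot touching nothing.
It also fails if it takes over 40 s, if anything falls off the work surface, if the arm or the gripper's body presses on something with over 40 N, if the wrist force passes 120 N, or if a joint passes its speed limit or range.

### The arm

A 6-joint arm with a two-finger parallel gripper is mounted at the origin on the work surface. World frame = base frame: x ahead of the robot, y to its left, z up, the work surface at z = 0. Lengths are in mm, angles in degrees, forces in N, time in s.
With the tool pointing down it reaches from about 325 to 925 mm from the base axis. Payload 3.1 kg.
Tool frame: the origin (TCP) lies on the centre line of the jaws, within the pads' length; the fingertips stand 19 mm ahead of it and the grasp point (between the pads) is the TCP; x points along the fingers, y is the direction in which the jaws open and shut, and the axes are right-handed (so a half turn about x gives the same grasp; the last joint's range is limited). The gripper opens to 85 mm and grips with 20 to 120 N. Pads are 22 mm wide; open, the fingers measure 114 mm over their backs; the gripper's body (76 mm by 85 mm) begins 54 mm behind the grasp point. The pads swing forward as they close: fully open they stand 13 mm farther back than shut.
Start: joints at [-6.429, 12.427, 92.441, -0, 75.132, -6.429], TCP at [625.012, 0.021, 250.3] pointing down, gripper open.
Joint ranges: [-157.48, 157.48], [-44.54, 120.13], [17.64, 146.25], [-64.5, 244.5], [7.68, 150.69], [-147.95, 147.95]. Speed limits (degrees/s): [159.86, 159.86, 180, 180, 180, 180].

### API

Orientations are given as [roll, pitch, yaw] about the fixed x, y, z axes, in that order (R = Rz(yaw) Ry(pitch) Rx(roll)).
In Python, from rig import * gives the robot as it stands. The module is installed in compiled form; this text tells all that it offers.
- The arm moves only by the tool drive_tool, never from a script. Its argument "plan" is a list of rows, each an object of numbers: "jaw": the opening, from -1 (shut) to 1 (fully open), so that 0 is half open; "x", "y", "z": the shift along the tool's x, y, z scaled (see below); "rx", "ry", "rz": the turn, a rotation vector about the tool's x, y, z scaled (see below). A call has exactly 5 rows; each row is the pose to reach, as a shift and turn from the pose measured when the call began, along the tool's axes at that moment; what a row does not reach only later rows make up. The controller multiplies each number of a shift by 800 mm and each number of a turn by 90 degrees. A row lasts 1/8 s, in which the tool goes at most 62.5 mm and 10.7 degrees, less where a joint would pass 70% of its speed; a pose out of reach is approached as far as the arm can. A call with a number of a shift or a turn outside -1 to 1 is refused whole. A call with a gripper value outside its range is refused whole. The fingers move at their own pace and stop on an object; "squeeze" is the grip in N (left out, the last holds). Time passes only in rows, so rows that repeat a pose let the fingers close, or fill a call up. It gives the time, the measured TCP pose, the force and the opening at its end, in the units of the state.
- sense(): the state, without advancing time (a new reading comes with each control period).
- read_camera(name): name is "scene" or "side" or "wrist"; returns a dict with "color" (420x560x3 uint8, red, green, blue), "K" (3x3 intrinsics, pixels), "position" and "rotation" of the camera in the world; the wrist camera has in their place "T_tool_cam" (4x4, takes a point from camera to tool coordinates, whose origin is the TCP and whose axes are the tool frame's). Camera axes: x right, y down, z forward; pixel columns grow to the right and rows downward; lengths in mm; the calibration is good to about 2 mm. A picture is of the moment at which its call begins: read the wrist's pose just before it. There is no depth.
- sign_off(): hands the job in, once; it reports no verdict.
Trained networks look in the newest picture that a camera, given by its name, has taken for a name from the list of things; names that differ only in an ending like _2 or _b are one class to them, and where a whole thing is asked for, a point or a joint stands for the part that bears it (a point fixed in the world has none). Each returns a list of dicts, best first, with "p" (0 to 1); they miss things now and then, are a little off and sometimes report something else, mostly with a low value. They report only what shows in the picture. A call takes as long as a camera call. They do not tell look-alikes from the thing itself.
- recognise(camera, name): "box" ([centre column, centre row, width, height] in pixels, round what is visible of it).
- silhouettes(camera, name): "mask" (420x560 bool, what is visible of it) and "box" ([centre column, centre row, width, height] in pixels, round what is visible of it).
The state is a dict: "clock": time; "joints": joint angles; "joint_vel": joint speeds; "tau": joint torques, N m; "tool_pos": TCP position; "tool_rot": TCP orientation; "force": force on the tool from outside, world axes, zero at the start; "ft_torque": the same for the moment, N m; "grip_width": opening from 0.0 (shut) to 1.0 (fully open).
Only numpy, scipy, OpenCV 4.12 (cv2) and the standard library are available. Lean on these libraries where they do the work, as an engineer would, in place of code of your own. Each camera call takes 0.05 s, during which the arm holds its last target. There are 200 camera calls.

## Working session

There is one attempt and no reset: what is moved stays moved. The work goes in short steps, Python scripts to look and compute and a tool call to move; the robot and the scene stay as the last step left them, time stands still between calls to the robot, and variables do not carry over. Pictures are saved under pics/ and viewed, about 8 in all and at most 12, crops included, and the job is handed in when it is done.

Besides the shell and the picture viewer there is one more tool, called after "Emit:" as name([rows], argument=value, ...), one row to a line, values as JSON. drive_tool: Moves the arm, as the interface text tells. Shifts and turns lie within -1 to 1; 1 stands for 800 mm of shift or 90 degrees of turn. Its arguments: {"type":"object","properties":{"plan":{"type":"array"},"squeeze":{"type":"number"}},"required":["plan"]}

```bash
mkdir -p pics; cat > h.py <<'E'
from rig import *
import numpy as np, cv2
def save(c,n): cv2.imwrite('pics/'+n,cv2.cvtColor(c,cv2.COLOR_RGB2BGR))
def onplane(cam,u,v,z):
    d=np.array(cam['rotation'])@np.linalg.inv(cam['K'])@[u,v,1]; p=np.array(cam['position'])
    return p+d*(z-p[2])/d[2]
def tri(obs):
    A=np.zeros((3,3));b=np.zeros(3)
    for cam,u,v in obs:
        d=np.array(cam['rotation'])@np.linalg.inv(cam['K'])@[u,v,1];d/=np.linalg.norm(d)
        M=np.eye(3)-np.outer(d,d);A+=M;b+=M@np.array(cam['position'])
    return np.linalg.solve(A,b)
def proj(cam,P):
    q=np.array(cam['K'])@(np.array(cam['rotation']).T@(np.array(P)-cam['position']));return q[:2]/q[2]
E
python3 - <<'E'
from h import *
print(sense())
for c in ['scene','side']:
    cam=read_camera(c); save(cam['color'],c+'0.png'); print(c,cam['position'])
    for n in ['tile_clip','jar_center','rest']:
        for r in recognise(c,n):
            z={'tile_clip':24,'jar_center':53,'rest':10}[n]
            print(n,round(r['p'],2),np.round(r['box']),np.round(onplane(cam,*r['box'][:2],z)))
a=cv2.imread('pics/scene0.png');b=cv2.imread('pics/side0.png')
E
```

```text
{'clock': 0.0, 'joints': array([-6.42982476e+00,  1.24779485e+01,  9.25293849e+01, -1.28775967e-03,
        7.51327984e+01, -6.42857947e+00]), 'joint_vel': array([ 0.09030419,  0.04240773, -0.04279006,  0.04867541,  0.03416634,
        0.01506865]), 'tau': array([-2.90135131e-04, -3.96841800e+01, -3.03850436e+01, -2.80225659e-04,
        9.87685227e-03,  9.68610237e-06]), 'tool_pos': array([6.24218647e+02, 9.04846976e-02, 2.48947076e+02]), 'tool_rot': array([-95.92002387,  89.85986261, 174.07906278]), 'force': array([-0.83401611,  1.09276475,  0.44537161]), 'ft_torque': array([-0.02202352,  0.01675826,  0.04613285]), 'grip_width': 1.0014777608182528}
scene [1220.63519433  268.80064514  903.7076518 ]Traceback (most recent call last):
  File "<stdin>", line 8, in <module>
  File "h.py", line 6, in onplane
    return p+d*(z-p[2])/d[2]
                        ~^^^
IndexError: invalid index to scalar variable.
```

View pics/scene0.png

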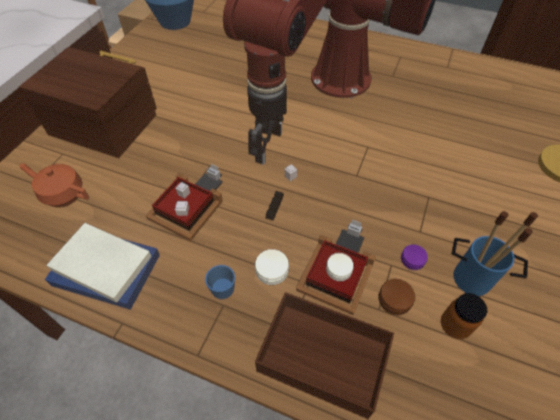

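The scene picture shows the square-seal stack at (183,203) with its clip at (213,175). The tray stack holding a white round jar is at (340,268), with its clip at (354,230). A larger white lid or jar lies loose at (272,266). A purple one is at (415,257) and a brown one at (397,296). The camera rotation seems to be given as rpy angles, so I'll convert it.

```bash
cat > p.py <<'E'
from scipy.spatial.transform import Rotation as Ro
E
sed -i '2a from scipy.spatial.transform import Rotation as Ro\n_rc=read_camera\ndef read_camera(n):\n    c=_rc(n)\n    if n!="wrist":\n        r=np.array(c["rotation"]); c["rotation"]=r if r.shape==(3,3) else Ro.from_euler("xyz",r,degrees=True).as_matrix()\n    return c' h.py
python3 - <<'E'
from h import *
print(_rc('scene')['rotation'])
cl=[]
for c in ['scene','side']:
    cam=read_camera(c); save(cam['color'],c+'1.png'); print(c,cam['position'])
    for n in ['tile_clip','jar_center','rest']:
        for r in recognise(c,n):
            z={'tile_clip':24,'jar_center':53,'rest':10}[n]
            print(n,round(r['p'],2),np.round(r['box']),np.round(onplane(cam,*r['box'][:2],z)))
    if c=='scene': save(cv2.resize(cam['color'][190:320,240:430],None,fx=4,fy=4,interpolation=2),'crop1.png')
s=sense(); print(s['tool_rot'])
print(np.round(Ro.from_euler('xyz',s['tool_rot'],degrees=True).as_matrix(),3))
E
```

```text
Traceback (most recent call last):
NameError: name '_rc' is not defined
```

```bash
rm p.py
python3 - <<'E'
from h import *
cl=[]
for c in ['scene','side']:
    cam=read_camera(c); save(cam['color'],c+'1.png'); print(c,cam['position'],cam['rotation'][0])
    for n in ['tile_clip','jar_center','rest']:
        for r in recognise(c,n):
            z={'tile_clip':24,'jar_center':53,'rest':10}[n]
            print(n,round(r['p'],2),np.round(r['box']),np.round(onplane(cam,*r['box'][:2],z)))
    if c=='scene': save(cv2.resize(cam['color'][190:320,240:430],None,fx=4,fy=4,interpolation=2),'crop1.png')
s=sense(); print(s['tool_rot'])
print(np.round(Ro.from_euler('xyz',s['tool_rot'],degrees=True).as_matrix(),3))
E
```

```text
scene [1220.63519433  268.80064514  903.7076518 ] [-0.37806713  0.74382299 -0.55117385]
tile_clip 0.68 [350. 238.  28.  31.] [636. 218.  24.]
jar_center 0.88 [399. 298.  42.  37.] [763. 363.  53.]
jar_center 0.79 [273. 268.  36.  35.] [801.  80.  53.]
jar_center 0.69 [340. 269.  26.  27.] [745. 223.  53.]
jar_center 0.67 [414. 258.  28.  28.] [653. 374.  53.]
jar_center 0.58 [209. 179.  28.  24.] [ 619. -181.   53.]
rest 0.89 [336. 275.  77.  74.] [740. 217.  10.]
side [340.61485006 963.73439128 776.43154383] [-0.93387232 -0.22214648  0.28023815]
tile_clip 0.83 [269. 267.  42.  24.] [628. 232.  24.]
tile_clip 0.66 [224. 261.  92.  56.] [725. 250.  24.]
jar_center 0.95 [244. 321.  34.  32.] [608. 407.  53.]
jar_center 0.95 [190. 296.  40.  36.] [728. 387.  53.]
jar_center 0.94 [238. 210.  33.  35.] [755. 108.  53.]
jar_center 0.91 [226. 243.  28.  24.] [730. 224.  53.]
jar_center 0.38 [338. 175.  30.  22.] [ 577. -122.   53.]
rest 0.63 [223. 262.  90.  58.] [733. 239.  10.]
[-109.64049989   89.99226862  160.36245254]
[[-0.  1.  0.]
 [ 0.  0. -1.]
 [-1. -0. -0.]]
```

View pics/crop1.png

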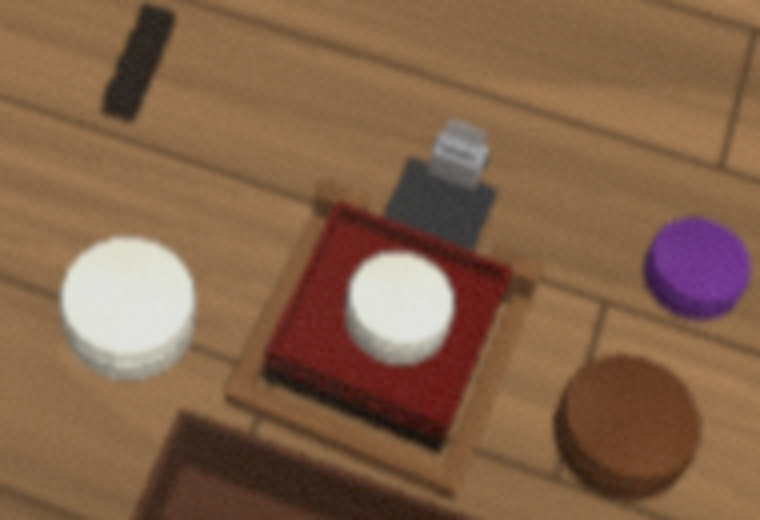

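View pics/side1.png

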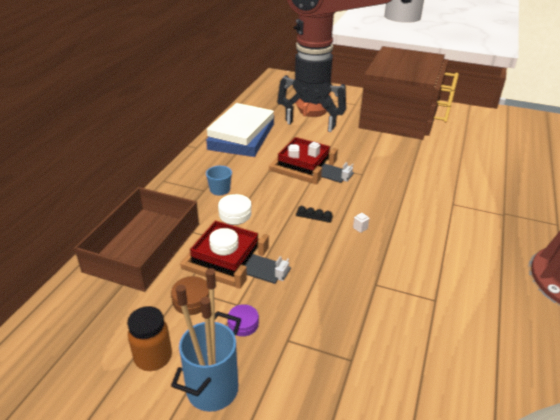

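The crop confirms the choice. Candidates were the white jar in the tray (340,267), the larger loose white one (272,266), the brown one (397,297) and the purple one (415,257). The smaller white one in the red tray is the jar, and its clip is at about (355,229) in scene and (282,268) in side.

```bash

python3 - <<'E'
from h import *
A=read_camera('scene');B=read_camera('side')
print('clip',tri([(A,354.7,229.5),(B,282,268)]),onplane(A,354.7,229.5,24),onplane(B,282,268,24))
print('jar',tri([(A,340.5,267.5),(B,224,242)]))
g=lambda x,y:(240+x/4,190+y/4)
for n,x,y,z in [('slateL',400,165,8),('slateR',495,187,8),('railBL',228,397,18),('railBR',452,492,18),('trayFL',337,205,36),('trayFR',510,270,36),('trayBL',270,355,36),('trayBR',438,430,36)]:
    print(n,np.round(onplane(A,*g(x,y),z)))
w=read_camera('wrist'); print(np.round(w['T_tool_cam'],2),w['K'])
E
```

```text
clip [603.68661752 220.28046066  18.89724208] [608.28983597 221.35651144  24.        ] [601.40994085 224.01206111  24.        ]
jar [737.98042522 220.85101732  49.45789378]
slateL [617. 187.   8.]
slateR [610. 248.   8.]
railBL [813. 145.  18.]
railBR [820. 280.  18.]
trayFL [678. 163.  36.]
trayFR [682. 272.  36.]
trayBL [788. 160.  36.]
trayBR [796. 262.  36.]
[[-0.0000e+00 -2.7000e-01  9.6000e-01 -1.2368e+02]
 [ 1.0000e+00  0.0000e+00  0.0000e+00 -1.1000e-01]
 [-0.0000e+00  9.6000e-01  2.7000e-01 -7.0370e+01]
 [ 0.0000e+00  0.0000e+00  0.0000e+00  1.0000e+00]] [[339.51836544   0.         283.10986743]
 [  0.         339.51836544 205.69515608]
 [  0.           0.           1.        ]]
```

Emit:
drive_tool([
  {"jaw": 1,"x": 0.02,"y": -0.01,"z": -0.07,"rx": -0.11},
  {"jaw": 1,"x": 0.04,"y": -0.02,"z": -0.14,"rx": -0.22},
  {"jaw": 1,"x": 0.06,"y": -0.03,"z": -0.21,"rx": -0.33},
  {"jaw": 1,"x": 0.08,"y": -0.03,"z": -0.275,"rx": -0.44},
  {"jaw": 1,"x": 0.08,"y": -0.03,"z": -0.275,"rx": -0.55},
])

```text
schema error: expected keys jaw, x, y, z, rx, ry, rz
```

Emit:
drive_tool([
  {"jaw": 1,"rx": -0.11},
  {"jaw": 1,"rx": -0.22},
  {"jaw": 1,"rx": -0.33},
  {"jaw": 1,"rx": -0.45},
  {"jaw": 1,"rx": -0.45},
])

```text
schema error: expected keys jaw, x, y, z, rx, ry, rz
```

```bash
cat >> h.py <<'E'
def wcam():
    s=sense(); c=_rc('wrist'); R=Ro.from_euler('xyz',s['tool_rot'],degrees=True).as_matrix()
    T=np.eye(4);T[:3,:3]=R;T[:3,3]=s['tool_pos'];T=T@np.array(c['T_tool_cam'])
    c['rotation']=T[:3,:3];c['position']=T[:3,3];return c,s,R
E
python3 - <<'E'
from h import *
w,s,R=wcam();print(s['clock'],s['tool_pos'],np.round(R,3),s['joints'],s['force'])
save(w['color'],'w1.png')
for n in ['tile_clip','rest','jar_center']:
    for r in recognise('wrist',n):
        print(n,round(r['p'],2),np.round(r['box']))
for P in [(603,221,24),(738,221,53)]: print(proj(w,P))
E
```

```text
0.65 [6.25034611e+02 2.48659299e-02 2.50345369e+02] [[ 0.  1.  0.]
 [-0.  0. -1.]
 [-1.  0.  0.]] [-6.42782848e+00  1.24253958e+01  9.24385145e+01 -3.47043874e-04
  7.51318523e+01 -6.42849956e+00] [ 0.31206443 -0.49665244  0.09021185]
rest 0.75 [402.  16. 161.  33.]
jar_center 0.88 [445. 108.  96.  88.]
[257.76749545 -71.2468896 ]
[426.5190303  -89.88611559]
```

View pics/w1.png

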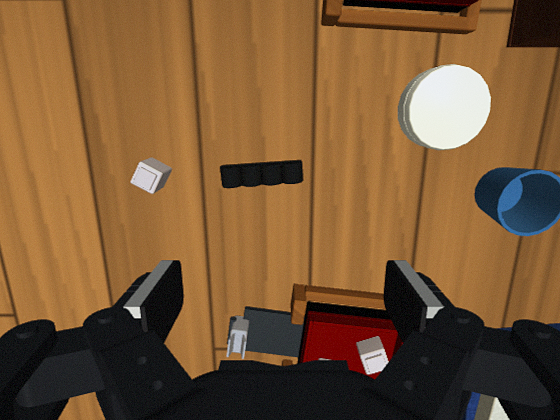

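The wrist view is from the start pose, because the moves were refused for missing keys. It shows the loose white jar at (445,108), the other rest at (340,330) and a rail of our rest at the top. I'll resend with all the keys.

Emit:
drive_tool([
  {"jaw": 1,"x": 0.02,"y": -0.01,"z": -0.07,"rx": -0.11,"ry": 0,"rz": 0},
  {"jaw": 1,"x": 0.04,"y": -0.02,"z": -0.14,"rx": -0.22,"ry": 0,"rz": 0},
  {"jaw": 1,"x": 0.06,"y": -0.03,"z": -0.21,"rx": -0.33,"ry": 0,"rz": 0},
  {"jaw": 1,"x": 0.08,"y": -0.03,"z": -0.275,"rx": -0.44,"ry": 0,"rz": 0},
  {"jaw": 1,"x": 0.08,"y": -0.03,"z": -0.275,"rx": -0.55,"ry": 0,"rz": 0},
])

```text
clock: 1.48
tool_pos: [599.1, 223.7, 184.3]
tool_rot: [-144.6, 89.8, 175.5]
force: [-0.0, -1.4, 0.1]
grip_width: 0.998
```

Emit:
drive_tool([
  {"jaw": 1,"x": 0,"y": 0,"z": 0,"rx": -0.11,"ry": 0,"rz": 0},
  {"jaw": 1,"x": 0,"y": 0,"z": 0,"rx": -0.22,"ry": 0,"rz": 0},
  {"jaw": 1,"x": 0,"y": 0,"z": 0,"rx": -0.33,"ry": 0,"rz": 0},
  {"jaw": 1,"x": 0,"y": 0,"z": 0,"rx": -0.45,"ry": 0,"rz": 0},
  {"jaw": 1,"x": 0,"y": 0,"z": 0,"rx": -0.45,"ry": 0,"rz": 0},
])

```text
clock: 2.1
tool_pos: [599.1, 223.7, 184.3]
tool_rot: [175.4, 89.8, 175.9]
force: [0.4, 0.4, 0.3]
grip_width: 1.001
```

```bash
python3 - <<'E'
from h import *
w,s,R=wcam();print(s['clock'],s['tool_pos'],np.round(R,3),s['joints'],s['force'])
save(w['color'],'w2.png')
for n in ['tile_clip','rest','jar_center']:
    for r in recognise('wrist',n):
        print(n,round(r['p'],2),np.round(r['box']))
for P in [(603,221,24),(738,221,53)]: print(proj(w,P))
np.savez('w2.npz',K=w['K'],rotation=w['rotation'],position=w['position'])
E
```

```text
2.1 [599.13050892 223.71752711 184.29606847] [[-0.003 -0.009  1.   ]
 [ 0.     1.     0.009]
 [-1.     0.    -0.003]] [ 1.41658348e+01  1.76901135e+01  9.33593354e+01  6.22507312e-02
  6.91267907e+01 -7.63510128e+01] [0.36275034 0.42924909 0.30762016]
tile_clip 0.63 [281. 230.  65. 102.]
rest 0.7 [279. 312. 159. 125.]
jar_center 0.92 [390. 337.  21.  51.]
jar_center 0.69 [455. 221.  73.  70.]
jar_center 0.59 [278. 343.  70.  49.]
[278.94528641 197.84111349]
[277.65487326 353.05186526]
```

View pics/w2.png

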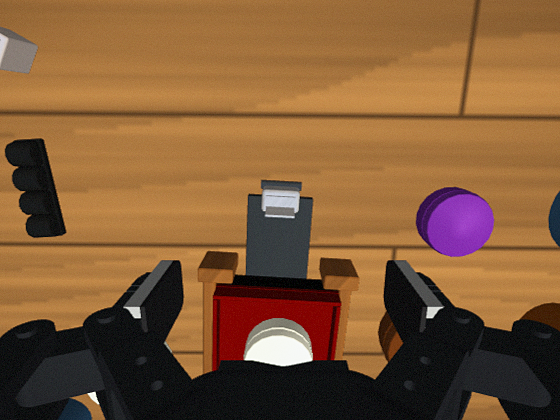

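```bash
python3 - <<'E'
from h import *
w=dict(np.load('w2.npz'))
for n,x,y,z in [('slFL',249,195,8),('slFR',313,197,8),('slBL',246,276,8),('slBR',307.5,278,8),('stopL_out',205,253,40),('stopL_in',239,253,40),('stopR_in',321,259,40),('stopR_out',353,260,40),('tabs FL',262,181,40),('tabs FR',301,183,40),('body topBL',264,212,40),('body topBR',298,215,40),('c',281,199,30)]:
    print(n,np.round(onplane(w,x,y,z),1))
save(cv2.resize(cv2.imread('pics/w2.png')[170:300,190:370,::-1],None,fx=4,fy=4,interpolation=2),'crop2.png')
E
```

```text
slFL [604.7 193.5   8. ]
slFR [606.  251.9   8. ]
slBL [686.1 189.1   8. ]
slBR [687.6 249.2   8. ]
stopL_out [648.1 158.3  40. ]
stopL_in [647.8 187.3  40. ]
stopR_in [652.7 257.6  40. ]
stopR_out [653.4 285.1  40. ]
tabs FL [585.1 207.5  40. ]
tabs FR [586.4 238.9  40. ]
body topBL [611.1 208.9  40. ]
body topBR [613.4 237.   40. ]
c [602.5 222.8  30. ]
```

View pics/crop2.png

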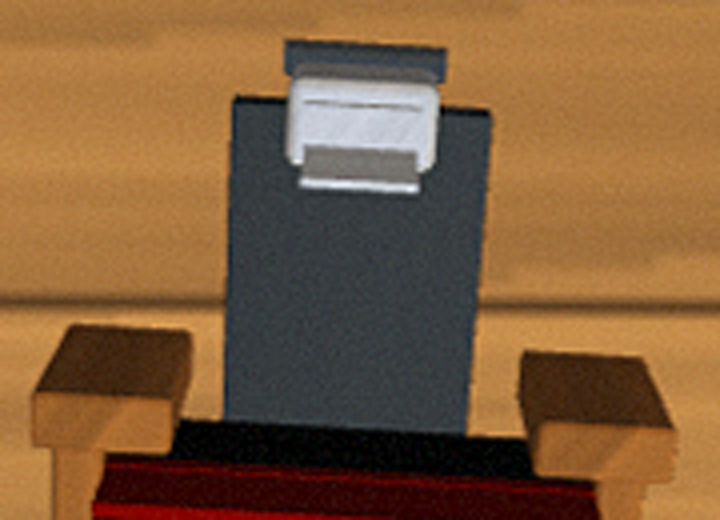

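Crop 2 shows the clip body at about (281,199) in the full picture. The slate's front corners are at (249,195) and (313,198). The stops' front faces slope from the base (upper edge) to the top (lower edge).

```bash
python3 - <<'E'
from h import *
from scipy.optimize import least_squares
w=dict(np.load('w2.npz'))
g=lambda x,y:np.array((190+x/4,170+y/4))
# rest-frame: stop corners (x=0): inner y=+-40, top z40
rest=[((0,-40,40),g(177,392)),((0,40,40),g(532,424)),((0,-40,0),g(192,332)),((0,40,0),g(520,352)),((0,-71,40),g(35,392)),((0,71,40),g(675,430)),((0,-71,0),g(70,325)),((0,71,0),g(640,358))]
def T(p,P): c,s=np.cos(p[2]),np.sin(p[2]); return (p[0]+c*P[0]-s*P[1],p[1]+s*P[0]+c*P[1],P[2])
f=lambda p:np.concatenate([proj(w,T(p,P))-q for P,q in rest])
r=least_squares(f,[660,221,0],x_scale=[1,1,.01],loss='soft_l1');print('rest',r.x[:2],np.degrees(r.x[2]));print(np.round(f(r.x).reshape(-1,2),1).tolist())
sl=[((2,-30,8),g(233,97)),((2,30,8),g(490,113))]
def f2(p):
    e=[proj(w,T(p,P))-q for P,q in sl]
    for Y,q in((-30,g(226,418)),(30,g(468,430))):
        e.append([proj(w,T(p,(84,Y,8)))[0]-q[0]])
    return np.concatenate(e)
r=least_squares(f2,[603,221,0],x_scale=[1,1,.01]);print('clip',r.x[:2],np.degrees(r.x[2]),np.round(f2(r.x),1))
for P in [(-10,-16,8),(-10,-16,40),(10,-16,40),(-10,16,40),(10,16,40)]: print(P,(proj(w,T(r.x,P))-[190,170])*4)
print('pads',proj(w,sense()['tool_pos']))
E
```

```text
rest [666.77613971 221.27097833] -3.298500545564636
[[-1.7, 2.7], [1.4, 0.3], [0.5, -0.9], [-0.3, -0.8], [-2.0, 0.5], [1.0, 1.0], [-0.7, -1.1], [1.0, -0.4]]
clip [603.62090777 222.38208036] -2.3102134907389544 [-0.6  0.4  0.9 -0.4 -0.6  0.3]
(-10, -16, 8) [293.91279334  50.09567697]
(-10, -16, 40) [284.96022322  82.42804887]
(10, -16, 40) [281.86608738 176.67840208]
(-10, 16, 40) [442.6040722   90.05287614]
(10, 16, 40) [436.48284738 184.02380776]
pads [280.55955918 286.5669303 ]
```

Emit:
drive_tool([
  {"jaw": 0.6,"x": 0.05,"y": -0.0015,"z": 0.002,"rx": 0.037,"ry": 0,"rz": 0},
  {"jaw": 0.4,"x": 0.1,"y": -0.0015,"z": 0.004,"rx": 0.037,"ry": 0,"rz": 0},
  {"jaw": 0.3,"x": 0.15,"y": -0.0015,"z": 0.004,"rx": 0.037,"ry": 0,"rz": 0},
  {"jaw": 0.3,"x": 0.175,"y": -0.0015,"z": 0.004,"rx": 0.037,"ry": 0,"rz": 0},
  {"jaw": 0.3,"x": 0.19,"y": -0.0015,"z": 0.0045,"rx": 0.037,"ry": 0,"rz": 0},
], squeeze=40)

```text
clock: 2.92
tool_pos: [602.0, 222.5, 31.4]
tool_rot: [-178.1, 89.8, 179.0]
force: [0.1, 0.4, -0.1]
grip_width: 0.651
```

```bash
python3 - <<'E'
from h import *
w,s,R=wcam();print(s['clock'],s['tool_pos'],np.round(R,3),s['force'],s['grip_width'])
save(w['color'],'w3.png')
E
```

```text
2.925 [602.02197821 222.50009687  31.36956478] [[-0.004  0.05   0.999]
 [ 0.     0.999 -0.05 ]
 [-1.    -0.    -0.004]] [ 0.09347553  0.36071815 -0.09202673] 0.6512076559948716
```

View pics/w3.png

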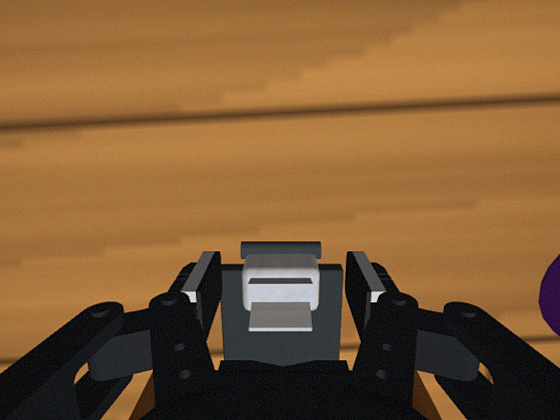

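The clip at (281,285) is centred and square between the pads. Closing now.

Emit:
drive_tool([
  {"jaw": -1,"x": 0,"y": 0,"z": 0,"rx": 0,"ry": 0,"rz": 0},
  {"jaw": -1,"x": 0,"y": 0,"z": 0,"rx": 0,"ry": 0,"rz": 0},
  {"jaw": -1,"x": 0,"y": 0,"z": 0,"rx": 0,"ry": 0,"rz": 0},
  {"jaw": -1,"x": 0,"y": 0,"z": 0,"rx": 0,"ry": 0,"rz": 0},
  {"jaw": -1,"x": 0,"y": 0,"z": 0,"rx": 0,"ry": 0,"rz": 0},
], squeeze=50)

```text
clock: 3.6
tool_pos: [602.9, 222.5, 32.0]
tool_rot: [176.7, 89.9, 173.9]
force: [-0.1, -0.8, 6.4]
grip_width: 0.361
```

Emit:
drive_tool([
  {"jaw": -1,"x": 0,"y": 0,"z": -0.005,"rx": 0,"ry": 0,"rz": 0},
  {"jaw": -1,"x": 0,"y": 0,"z": -0.012,"rx": 0,"ry": 0,"rz": 0},
  {"jaw": -1,"x": 0,"y": 0,"z": -0.02,"rx": 0,"ry": 0,"rz": 0},
  {"jaw": -1,"x": 0,"y": 0,"z": -0.028,"rx": 0,"ry": 0,"rz": 0},
  {"jaw": -1,"x": 0,"y": 0,"z": -0.036,"rx": 0,"ry": 0,"rz": 0},
])

```text
clock: 4.22
tool_pos: [573.9, 224.0, 32.1]
tool_rot: [168.4, 89.9, 165.6]
force: [3.9, 0.3, -1.7]
grip_width: 0.36
```

```bash
python3 - <<'E'
from h import *
w,s,R=wcam();print(s['clock'],s['tool_pos'],s['tool_rot'],s['force'],s['ft_torque'],s['grip_width'])
B=read_camera('side');save(B['color'],'s2.png')
save(np.hstack([w['color'][180:,100:460],cv2.resize(B['color'][180:330,140:340],(320,240))]),'m1.png')
E
```

```text
4.225 [573.91454965 224.0233029   32.08859649] [168.42084773  89.90280128 165.56470203] [ 3.93041462  0.33609694 -1.68066135] [-0.0774186  -0.60850508 -0.01549048] 0.3601101022136827
```

View pics/m1.png

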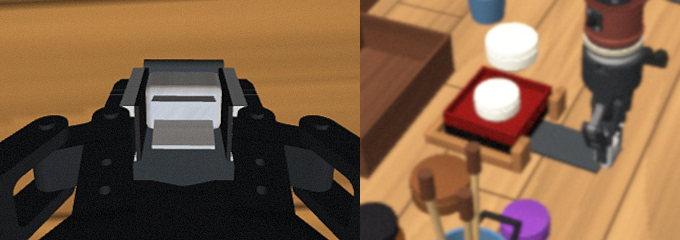

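The left half shows the pads on the clip. The right half (side view) shows the slate sliding out with the stack upright against the stops. Pulling further.

Emit:
drive_tool([
  {"jaw": -1,"x": 0,"y": 0,"z": -0.008,"rx": 0,"ry": 0,"rz": 0},
  {"jaw": -1,"x": 0,"y": 0,"z": -0.016,"rx": 0,"ry": 0,"rz": 0},
  {"jaw": -1,"x": 0,"y": 0,"z": -0.024,"rx": 0,"ry": 0,"rz": 0},
  {"jaw": -1,"x": 0,"y": 0,"z": -0.032,"rx": 0,"ry": 0,"rz": 0},
  {"jaw": -1,"x": 0,"y": 0,"z": -0.04,"rx": 0,"ry": 0,"rz": 0},
])

```text
clock: 4.95
tool_pos: [540.1, 225.7, 32.0]
tool_rot: [-178.4, 89.7, 178.8]
force: [1.6, -0.4, 0.3]
grip_width: 0.365
```

Emit:
drive_tool([
  {"jaw": -1,"x": 0,"y": 0,"z": -0.007,"rx": 0,"ry": 0,"rz": 0},
  {"jaw": -1,"x": 0,"y": 0,"z": -0.014,"rx": 0,"ry": 0,"rz": 0},
  {"jaw": -1,"x": 0,"y": 0,"z": -0.021,"rx": 0,"ry": 0,"rz": 0},
  {"jaw": -1,"x": 0,"y": 0,"z": -0.028,"rx": 0,"ry": 0,"rz": 0},
  {"jaw": -1,"x": 0,"y": 0,"z": -0.035,"rx": 0,"ry": 0,"rz": 0},
])

```text
clock: 5.58
tool_pos: [511.4, 227.0, 32.0]
tool_rot: [-177.1, 89.7, -180.0]
force: [0.4, -0.8, -1.0]
grip_width: 0.361
```

Emit:
drive_tool([
  {"jaw": -1,"x": 0,"y": 0,"z": -0.008,"rx": 0,"ry": 0,"rz": 0},
  {"jaw": -1,"x": 0,"y": 0,"z": -0.016,"rx": 0,"ry": 0,"rz": 0},
  {"jaw": -1,"x": 0,"y": 0,"z": -0.024,"rx": 0,"ry": 0,"rz": 0},
  {"jaw": -1,"x": 0,"y": 0,"z": -0.032,"rx": 0,"ry": 0,"rz": 0},
  {"jaw": -1,"x": 0,"y": 0,"z": -0.037,"rx": 0,"ry": 0,"rz": 0},
])

```text
clock: 6.2
tool_pos: [481.3, 228.5, 32.1]
tool_rot: [-175.7, 89.7, -178.5]
force: [0.5, 1.1, 0.0]
grip_width: 0.362
```

```bash
python3 - <<'E'
from h import *
s=sense();print(s['clock'],s['tool_pos'],s['tool_rot'],s['force'],s['ft_torque'],s['grip_width'])
A=read_camera('scene');B=read_camera('side');
save(np.hstack([cv2.resize(A['color'][170:320,270:410],(400,429),interpolation=2),cv2.resize(B['color'][190:330,150:350],(400,429),interpolation=2)]),'m2.png')
E
```

```text
6.2 [481.26653172 228.51282305  32.138922  ] [-175.66150187   89.65895599 -178.50210236] [0.49912347 1.07546294 0.03492951] [-0.00973759 -0.19617336 -0.01383458] 0.3620947202622335
```

View pics/m2.png

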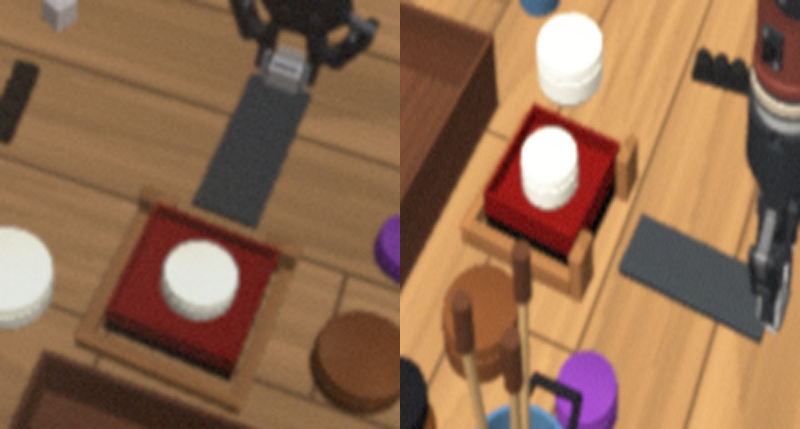

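The slate is fully out and the stack stands upright in its rest in both views. Releasing, then backing straight up.

Emit:
drive_tool([
  {"jaw": 0.3,"x": 0,"y": 0,"z": 0,"rx": 0,"ry": 0,"rz": 0},
  {"jaw": 0.3,"x": 0,"y": 0,"z": 0,"rx": 0,"ry": 0,"rz": 0},
  {"jaw": 0.3,"x": 0,"y": 0,"z": 0,"rx": 0,"ry": 0,"rz": 0},
  {"jaw": 0.3,"x": 0,"y": 0,"z": 0,"rx": 0,"ry": 0,"rz": 0},
  {"jaw": 0.3,"x": -0.01,"y": 0,"z": 0,"rx": 0,"ry": 0,"rz": 0},
])

```text
clock: 6.92
tool_pos: [480.2, 228.2, 39.6]
tool_rot: [-171.9, 89.5, -174.7]
force: [0.5, 0.1, 0.4]
grip_width: 0.65
```

Emit:
drive_tool([
  {"jaw": 0.3,"x": -0.03,"y": 0,"z": 0,"rx": 0,"ry": 0,"rz": 0},
  {"jaw": 0.3,"x": -0.08,"y": 0,"z": 0,"rx": 0,"ry": 0,"rz": 0},
  {"jaw": 0.3,"x": -0.15,"y": 0,"z": 0,"rx": 0,"ry": 0,"rz": 0},
  {"jaw": 0.3,"x": -0.2,"y": 0,"z": 0,"rx": 0,"ry": 0,"rz": 0},
  {"jaw": 0.3,"x": -0.2,"y": 0,"z": 0,"rx": 0,"ry": 0,"rz": 0},
])

```text
clock: 7.55
tool_pos: [484.8, 229.4, 205.2]
tool_rot: [70.4, 89.9, 67.6]
force: [0.3, 0.1, -0.1]
grip_width: 0.647
```

```bash
python3 - <<'E'
from h import *
w,s,R=wcam();print(s['clock'],s['tool_pos'],s['force'],s['grip_width'])
np.savez('w3.npz',K=w['K'],rotation=w['rotation'],position=w['position'])
A=read_camera('scene');B=read_camera('side')
j=[]
for n,c in(('scene',A),('side',B)):
    J=[r['box'] for r in recognise(n,'jar_center')]
    q=proj(c,(738,219,45)); b=min(J,key=lambda b:np.hypot(*(b[:2]-q))); print(n,b); j.append((c,b[0],b[1]))
print('jar',tri(j))
save(np.hstack([w['color'][:,140:420],cv2.resize(A['color'][170:320,270:410],(392,420),interpolation=2)]),'m3.png')
E
```

```text
7.55 [484.84992398 229.42408658 205.21372446] [ 0.29658299  0.09428907 -0.05419733] 0.6465626374137982
scene [340.9, 270.5, 21.1, 29.4]
side [226.3, 244.7, 30.2, 25.9]
jar [736.44421952 220.866813    39.48590738]
```

View pics/m3.png

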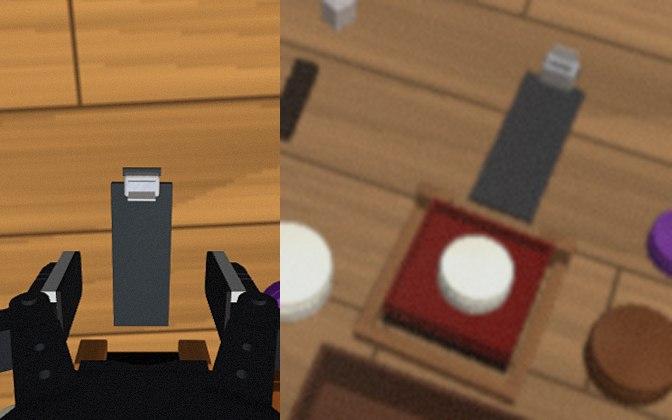

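The slate lies flat at wrist (142,255), clear of the stops, whose base is at row ~341. The jar is upright in its tray, about 10 mm lower than before. I'll check the gap by calculation.

```bash
python3 - <<'E'
from h import *
w=dict(np.load('w3.npz'))
for n,x,y,z in [('slate far L',114+140,326,8),('far R',168+140,326,8),('stopL',105+140,341,0),('stopR',182+140,341,0),('near L',112+140,182,8),('near R',172+140,183,8)]: print(n,np.round(onplane(w,x,y,z),1))
E
```

```text
slate far L [642.  191.1   8. ]
far R [644.9 250.    8. ]
stopL [666.8 178.4  -0. ]
stopR [671.1 265.8   0. ]
near L [481.7 200.8   8. ]
near R [485.6 258.5   8. ]
```

```bash
python3 -c "
from rig import *
print(sign_off())"
```

```text
the job is handed in; nothing more can be done
None
```

I gripped the clip of the slate under the white round jar and drew the slate about 121 mm straight out along the rest's axis. I then let go and raised the arm clear, and handed the job in at about 7.6 s on the robot's clock.

**Slate:** it lies on the shelf. Its far edge is at x ≈ 642–645 mm and the stops are at about 667–671 mm, so the gap is roughly 22–25 mm, slightly more than a finger's width. The largest force I read while pulling was about 4 N. After letting go it was under 1 N.

**Trays and jar:** the trays sit within the rest in the last scene picture, and the jar is upright in the upper one. By triangulation the jar centre went from z ≈ 49 mm to 39 mm. Both values read about 4–6 mm lower than the listed 53 and 45 mm. The drop, about 10 mm instead of 8 mm, is within the error of the camera measurements.

**Other slate:** I never went near the one under the square seals, but took no final picture of it.

**Refused moves:** my first two moves were refused because keys were missing. The arm did not move on those calls.

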